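# Pack the last two reagent boxes into the dispatch carton

### The job

One low reagent box already lies along the far side of the open cardboard carton. Pack the other two thick ones, the tall oblong box and the square box a little lower than it, upright beside it, so that all three stand flat on the carton's floor at once. They hold glass vials: lower them in gently, do not drop them.

Things in the scene. Friction and masses are not known exactly. Their poses are not given: they have to be found in the camera images.
- carton: Open brown cardboard carton, fixed, outside 165 (x) x 196 (y) x 45 high mm, walls and floor 5 mm, so 155 x 186 mm inside. Origin: centre of its underside; x points away from the robot, y along its long side, z up. The low box lies along its +x wall; the free strip along the -x wall is some 87 mm wide (x) and 186 mm long (y): room for the two boxes in line along y, 34 mm to spare.
- packed_box: Low closed cream board box, 62 (x) x 176 (y) x 40 high mm, loose, already lying in the carton along its +x wall. Its top is level with the carton's rim. Origin: centre of its underside, x across its short side, y along its length, z up.
- long_box: Closed cream board box to be packed, oblong and tall: 56 (x) x 96 (y) x 105 high mm, rigid, about 0.35 kg, standing on the table. Grip it across its 56 mm width (x). Origin: centre of its underside, y along its length, z up.
- square_box: Closed cream board box to be packed: 56 (x) x 56 (y) x 88 high mm, rigid, about 0.25 kg, standing on the table. Origin: centre of its underside, x and y square to its sides, z up. (A slim box, 34 mm square and 120 high, and a flat one, 75 x 105 x 28 mm, of the same board stand about too: not meant.)

How it is judged:
At the end, for the whole second after the job is handed in: The oblong box, the square box and the low box are all inside the carton, released and at rest, each upright within 10 degrees and flat on the carton's floor (underside less than 12 mm above the carton's underside, whose floor is 5 mm thick) (x of long_box in the frame of carton between -0.06 and 0.06 m and y of long_box in the frame of carton between -0.075 and 0.075 m and z of long_box in the frame of carton between 0 and 0.012 m and angle between each of long_box, square_box, packed_box's own z axis and vertical below 0.175 rad and linear speed of each of long_box, square_box, packed_box below 0.03 m/s and x of square_box in the frame of carton between -0.06 and 0.06 m and y of square_box in the frame of carton between -0.075 and 0.075 m and z of square_box in the frame of carton between 0 and 0.012 m and x of packed_box in the frame of carton between -0.06 and 0.06 m and y of packed_box in the frame of carton between -0.03 and 0.03 m and z of packed_box in the frame of carton between 0 and 0.012 m); the robot touches nothing.
It fails at once if the oblong box is dropped into the carton (falls or is driven in at over 0.8 m/s) (x of long_box in the frame of carton between -0.08 and 0.08 m and y of long_box in the frame of carton between -0.095 and 0.095 m and z of long_box in the frame of carton below 0.06 m and linear speed of long_box above 0.8 m/s).
It fails at once if the square box is dropped into the carton (falls or is driven in at over 0.8 m/s) (x of square_box in the frame of carton between -0.08 and 0.08 m and y of square_box in the frame of carton between -0.095 and 0.095 m and z of square_box in the frame of carton below 0.06 m and linear speed of square_box above 0.8 m/s).
It also fails if it takes over 64 s, if anything falls off the work surface, if the arm or the gripper's body presses on something with over 40 N, if the wrist force passes 120 N, or if a joint passes its speed limit or range.

### The arm

A 7-joint arm with a two-finger parallel gripper is mounted at the origin on the work surface. World frame = base frame: x ahead of the robot, y to its left, z up, the work surface at z = 0. Lengths are in m, angles in rad, forces in N, time in s.
With the tool pointing down it reaches from about 0.35 to 0.775 m from the base axis. Payload 3.1 kg.
Tool frame: the origin (TCP) lies between the finger pads; the fingertips stand 19 mm ahead of it and the grasp point (between the pads) is the TCP (tip_extent is the distance from the TCP to the fingertips, in m); z points along the fingers, y is the line along which they close (so a half turn about z gives the same grasp; the last joint's range is limited). The gripper opens to 85 mm and grips with 20 to 120 N. Pads are 22 mm wide; open, the fingers measure 114 mm over their backs; the gripper's body (76 mm by 85 mm) begins 54 mm behind the grasp point. The pads swing forward as they close: fully open they stand 13 mm farther back than shut.
Start: joints at [-1.379, 0.311, 0.014, 1.512, -0.004, 1.319, -0.027], TCP at [0.127, 0.535, 0.25] pointing down, gripper open.
Joint ranges: [-2.7, 2.7], [-0.3, 1.91], [-1.27, 1.3], [0.12, 2.57], [-1.44, 4.58], [0.2, 2.03], [-3.05, 3.05]. Speed limits (rad/s): [2.79, 2.79, 3.14, 3.14, 3.14, 3.14, 3.14].

### API

Orientations are given as a unit quaternion [x, y, z, w].
In Python, from cell import * gives the robot as it stands. The module is installed in compiled form; this text tells all that it offers.
- The arm moves only by the tool drive_tool, never from a script. Its argument "increments" is a list of rows, each a list of 3 entries, a list of its own where there are three numbers: the finger opening in m, from 0 to 0.0854, then the shift along the tool's x, y, z in m, then the turn about the tool's z in degrees. A call has exactly 5 rows; each row is the pose to reach, as a shift and turn from the pose commanded when the call began, along the tool's axes at that moment; what a row does not reach only later rows make up. A row lasts 1/10 s, in which the tool goes at most 50 mm and 8.59 degrees, less where a joint would pass 70% of its speed; a pose out of reach is approached as far as the arm can. A call with a gripper value outside its range is refused whole. The fingers move at their own pace and stop on an object; "force" is the grip in N (left out, the last holds). Time passes only in rows, so rows that repeat a pose let the fingers close, or fill a call up. It gives the time, the measured TCP pose, the force, the opening and the grip force at its end, in the units of the state.
- sense(): the state, without advancing time (a new reading comes with each control period).
- snapshot(name): name is "scene" or "top" or "wrist"; returns a dict with "pixels" (384x512x3 uint8, red, green, blue), "intrinsics" (3x3 intrinsics, pixels), "R" (3x3) and "t" (3): a world point X has camera coordinates R X + t; the wrist camera has in their place "mount" (4x4, takes a point from camera to tool coordinates, whose origin is the TCP and whose axes are the flange's). Camera axes: x right, y down, z forward; pixel columns grow to the right and rows downward; lengths in m; the calibration is good to about 2 mm. A picture is of the moment at which its call begins: read the wrist's pose just before it. There is no depth.
- close_job(): hands the job in; it is judged then, once.
Trained networks look in the newest picture that a camera, given by its name, has taken for a name from the list of things; names that differ only in an ending like _2 or _b are one class to them, and where a whole thing is asked for, a point or a joint stands for the part that bears it (a point fixed in the world has none). Each returns a list of dicts, best first, with "conf" (0 to 1); they miss things now and then, are a little off and sometimes report something else, mostly with a low value. They report only what shows in the picture. A call takes as long as a camera call.
- silhouettes(camera, label): "mask" (384x512 bool, what is visible of it) and "rect" ([centre column, centre row, width, height] as shares, 0 to 1, of the picture: columns of its width, rows of its height, round what is visible of it).
- tip_of(camera, label): "at" ([row, column] as shares, 0 to 1, of the picture: columns of its width, rows of its height: a listed point, or the origin of a listed thing).
The state is a dict: "clock": time; "qpos": joint angles; "joint_velocities": joint speeds; "joint_efforts": joint torques, N m; "tcp_pos": TCP position; "eef_rot": TCP orientation; "wrist_force": force on the tool from outside, world axes, zero at the start; "moment": the same for the moment, N m; "opening": opening from 0.0 (shut) to 1.0 (fully open); "grasp_force": force on a finger pad.
Only numpy, scipy, OpenCV 4.12 (cv2) and the standard library are available. Lean on these libraries where they do the work, as an engineer would, in place of code of your own. Each camera call takes 0.05 s, during which the arm holds its last target. There are 200 camera calls.

## Working session

There is one attempt and no reset: what is moved stays moved. The work goes in short steps, Python scripts to look and compute and a tool call to move; the robot and the scene stay as the last step left them, time stands still between calls to the robot, and variables do not carry over. Pictures are saved under pics/ and viewed, at most 10 in all, crops included, and the job is handed in when it is done.

Besides the shell and the picture viewer there is one more tool, called after "Request:" in YAML: its name, and indented under it one key for each argument. drive_tool: Moves the arm, as the interface text tells. Its arguments: {"type":"object","properties":{"increments":{"type":"array"},"force":{"type":"number"}},"required":["increments"]}

```bash
mkdir -p pics; cat > h.py <<'E'
from cell import *
import numpy as np, cv2
from scipy.spatial.transform import Rotation as Ro
def cam(n):
    s=sense(); p=snapshot(n)
    if n=="wrist":
        T=np.eye(4);T[:3,:3]=Ro.from_quat(s["eef_rot"]).as_matrix();T[:3,3]=s["tcp_pos"]
        M=np.linalg.inv(T@np.array(p["mount"]));R,t=M[:3,:3],M[:3,3]
    else: R,t=np.array(p["R"]),np.array(p["t"])
    return p["pixels"],np.array(p["intrinsics"]),R,t
def onz(uv,z,K,R,t):
    uv=np.atleast_2d(uv).astype(float); d=(np.linalg.inv(K)@np.c_[uv,np.ones(len(uv))].T).T@R; c=-R.T@t
    return c+d*((z-c[2])/d[:,2])[:,None]
def proj(X,K,R,t):
    q=(np.atleast_2d(X)@R.T+t)@K.T; return q[:,:2]/q[:,2:]
E
python3 - <<'E'
from h import *
s=sense();print(s["clock"],s["tcp_pos"],s["eef_rot"],s["opening"])
ims=[]
for n in ["scene","top"]:
    im,K,R,t=cam(n);print(n,K.tolist(),"cam at",(-R.T@t).round(3))
    im=im.copy()
    for l,c in [("carton",(255,0,0)),("packed_box",(0,255,0)),("long_box",(0,0,255)),("square_box",(255,0,255))]:
        for d in silhouettes(n,l)[:2]:
            m=d["mask"].astype(np.uint8);cs=cv2.findContours(m,0,2)[0]
            cv2.drawContours(im,cs,-1,c,1);r=cv2.minAreaRect(np.vstack(cs))
            print(l,round(d["conf"],2),m.sum(),np.round(np.array(d["rect"])*[512,384,512,384]),r)
        for d in tip_of(n,l)[:2]:
            a=d["at"];print("  tip",round(d["conf"],2),onz([[a[1]*512,a[0]*384]],0,K,R,t).round(3))
    ims.append(im)
cv2.imwrite("pics/a.png",cv2.resize(np.vstack(ims),(400*1,600))[:,:,::-1])
cv2.imwrite("pics/top.png",cv2.resize(ims[1],(800,600))[:,:,::-1])
cv2.imwrite("pics/scene.png",cv2.resize(ims[0],(800,600))[:,:,::-1])
E
```

```text
0.0 [0.12720398 0.53438567 0.24920136] [ 1.16551999e-01  9.93183889e-01 -1.17660561e-03 -9.48694651e-05] 1.0000778266076882
scene [[393.59874931439214, 0.0, 255.31353706122715], [0.0, 393.59874931439214, 187.3009336036511], [0.0, 0.0, 1.0]] cam at [ 1.017 -0.334  0.866]
carton 0.65 3524 [267. 209. 103.  92.] ((267.0000305175781, 205.00001525878906), (69.29645538330078, 83.43859100341797), 45.0)
  tip 0.85 [[ 0.59  -0.008 -0.   ]]
packed_box 0.66 1682 [279. 214.  68.  63.] ((280.30438232421875, 213.29318237304688), (24.955175399780273, 69.81951904296875), 46.59114456176758)
  tip 0.66 [[ 0.629  0.004 -0.   ]]
long_box 0.72 1407 [323.  99.  40.  48.] ((322.6712341308594, 98.87672424316406), (37.40778732299805, 48.497703552246094), 65.55604553222656)
  tip 0.95 [[0.405 0.346 0.   ]]
square_box 0.87 1189 [150. 288.  40.  45.] ((148.3000030517578, 285.6000061035156), (40.69643783569336, 31.304948806762695), 63.43495178222656)
square_box 0.45 1395 [325.  99.  41.  49.] ((322.6000061035156, 98.69999694824219), (36.671512603759766, 48.74628448486328), 63.43495178222656)
  tip 0.86 [[ 0.622 -
[... 165 characters left out ...]
0.63 3001 [262. 160.  79.  67.] ((259.5918273925781, 159.526611328125), (64.76535034179688, 75.43006134033203), 82.1847152709961)
  tip 0.73 [[ 0.593 -0.012  0.   ]]
packed_box 0.77 1593 [257. 144.  64.  33.] ((256.94805908203125, 143.0238494873047), (25.485164642333984, 65.06851196289062), 83.774169921875)
  tip 0.88 [[ 0.643 -0.007  0.   ]]
long_box 0.56 1200 [120. 219.  52.  31.] ((120.10810852050781, 217.85134887695312), (50.14168167114258, 26.303834915161133), 9.462323188781738)
  tip 0.61 [[0.409 0.331 0.   ]]
square_box 0.89 799 [386. 156.  32.  32.] ((387.4594421386719, 156.2432403564453), (28.934221267700195, 30.57821273803711), 9.462322235107422)
  tip 0.85 [[ 0.613 -0.341  0.   ]]
```

View pics/top.png

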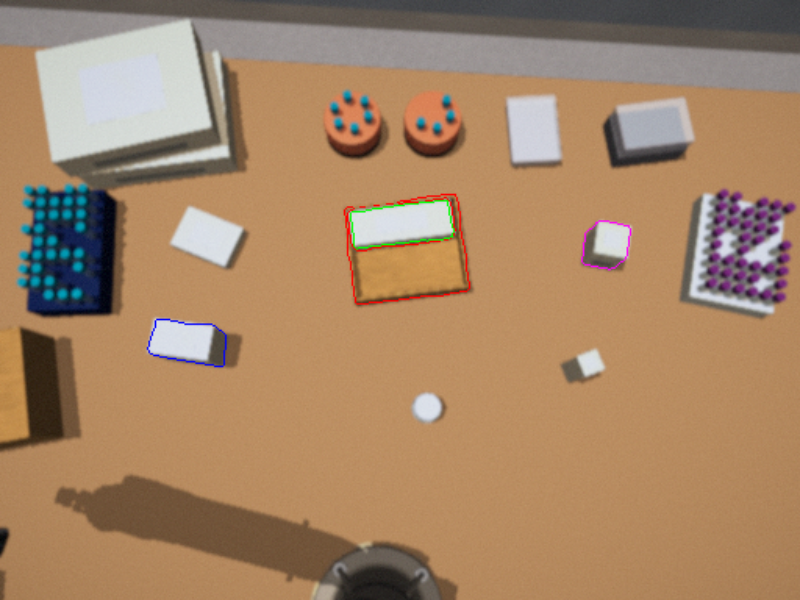

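View pics/scene.png

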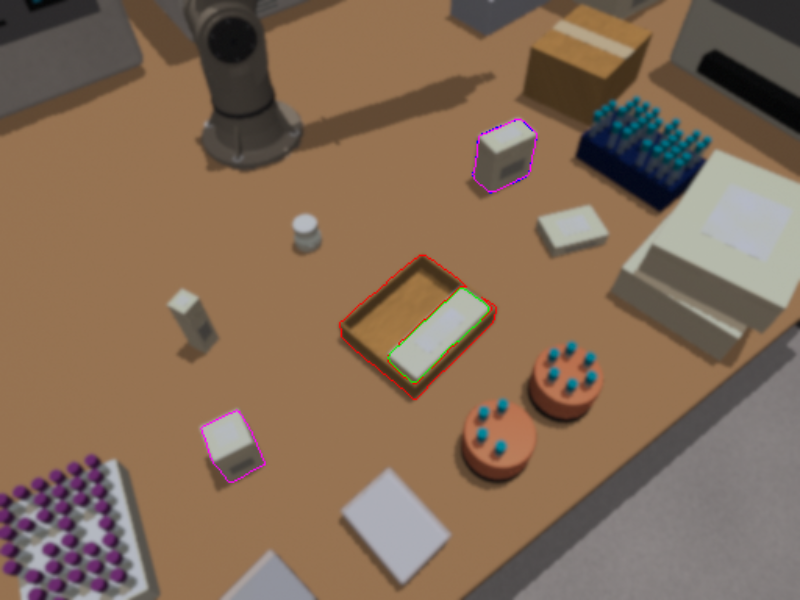

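The networks are confirmed: long box at (185,340) in top, square box at (607,243), carton at (408,250) with the low box along its far side. Next I fit poses from both views' silhouettes.

```bash
cat >> h.py <<'E'
from scipy.optimize import minimize
def hullmask(x,y,yaw,dx,dy,z0,z1,K,R,t,S=4):
    P=np.array([[a*dx/2,b*dy/2,z] for a in(-1,1) for b in(-1,1) for z in(z0,z1)])
    P=P@Ro.from_euler("z",yaw).as_matrix().T+[x,y,0]
    q=cv2.convexHull(proj(P,K,R,t).astype(np.float32))[:,0]
    m=np.zeros((384*S,512*S),np.uint8); cv2.fillConvexPoly(m,np.round((q+.5)*S*16-8).astype(np.int32),1,shift=4)
    return cv2.resize(m.astype(np.float32),(512,384),interpolation=cv2.INTER_AREA)
def fit(views,dx,dy,p0,z0=0):
    def c(p):
        e=0
        for m,K,R,t in views:
            q=hullmask(p[0],p[1],p[2],dx,dy,z0,z0+p[3],K,R,t); e+=1-np.minimum(q,m).sum()/np.maximum(q,m).sum()
        return e/len(views)
    best=None
    for dyaw in(-.15,0,.15):
        s=np.array(p0,float)+[0,0,dyaw,0]; sim=np.vstack([s]+[s+d for d in np.diag([.02,.02,.2,.02])])
        r=minimize(c,s,method="Nelder-Mead",options=dict(initial_simplex=sim,xatol=2e-4,fatol=1e-4,maxiter=200))
        if best is None or r.fun<best.fun: best=r
    return best.x.round(4),round(best.fun,3)
def filled(m):
    m=m.astype(np.uint8);cs=cv2.findContours(m,0,2)[0];return cv2.fillPoly(m.copy(),[cv2.convexHull(max(cs,key=cv2.contourArea))],1).astype(np.float32)
E
python3 - <<'E'
from h import *
V={n:cam(n) for n in("scene","top")}
for l,dx,dy,p0,z0 in [("long_box",.056,.096,(.405,.335,-.16,.1),0),("square_box",.056,.056,(.617,-.343,0,.09),0),("carton",.165,.196,(.59,-.01,.12,.045),0)]:
    v=[(filled(silhouettes(n,l)[0]["mask"]),)+V[n][1:] for n in V]
    p,e=fit(v,dx,dy,p0,z0); print(l,p,np.degrees(p[2]).round(1),e)
n="top";m=filled(silhouettes(n,"packed_box")[0]["mask"]);c=cv2.boxPoints(cv2.minAreaRect(cv2.findContours(m.astype(np.uint8),0,2)[0][0]))
print(onz(c,.045,*V[n][1:]).round(3))
E
```

```text
long_box [ 0.4061  0.3349 -0.0751  0.1075] -4.3 0.047
square_box [ 0.6173 -0.347  -0.1092  0.086 ] -6.3 0.052
carton [ 0.5939 -0.0085  0.1894  0.0433] 10.9 0.027
[[ 0.653  0.097  0.045]
 [ 0.687 -0.081  0.045]
 [ 0.61  -0.094  0.045]
 [ 0.576  0.082  0.045]]
```

```bash
cat >> h.py <<'E'
def plan(wps):
    """wps: (x,y,z,yaw_of_tool_y_deg mod 180); prints total shift (tool axes, mm) and turn per leg, split in calls"""
    s=sense();p=np.array(s["tcp_pos"]);Rm=Ro.from_quat(s["eef_rot"]).as_matrix();a=np.degrees(np.arctan2(Rm[1,1],Rm[0,1]))
    print("t %.2f tcp %s yaw %.1f q7 %.2f open %.3f F %s grip %.0f"%(s["clock"],p.round(4),a,s["qpos"][6],s["opening"]*.0854,np.round(s["wrist_force"],1),s["grasp_force"]))
    for x,y,z,yaw in wps:
        g=np.array([x,y,z]);turn=-((yaw-a+90)%180-90)
        n=int(np.ceil(max(np.linalg.norm(g-p)/.24,abs(turn)/42,.01)))
        for i in range(n):
            r=np.radians(a);T=np.array([[-np.sin(-r)*-1,np.cos(r),0]]) 
            ty=np.array([np.cos(r),np.sin(r),0]);tz=np.array([0,0,-1.]);tx=np.cross(ty,tz)
            d=(g-p)/(n-i);w=turn/n
            print("  shift mm",np.round([d@tx*1e3,d@ty*1e3,d@tz*1e3],1),"turn %.1f"%w)
            p=p+d;a-=w
E
sed -i '/T=np.array(\[\[-np.sin/s/;T=.*$//' h.py
python3 -c "
from h import *
plan([(.406,.335,.22,-4.3)])"
```

```text
t 1.35 tcp [0.1274 0.5351 0.2503] yaw 76.6 q7 -0.03 open 0.085 F [-0.1  0.9  0.3] grip 0
  shift mm [-158.7  -65.1   15.1] turn 40.5
  shift mm [-163.    53.5   15.1] turn 40.5
```

Request:
drive_tool:
  increments:
    - [0.0854,[-0.032,-0.013,0.003],8]
    - [0.0854,[-0.064,-0.026,0.006],16]
    - [0.0854,[-0.096,-0.039,0.009],24]
    - [0.0854,[-0.128,-0.052,0.012],32]
    - [0.0854,[-0.159,-0.065,0.015],40]

```text
clock: 1.85
tcp_pos: [0.2682, 0.4341, 0.2354]
eef_rot: [0.452, 0.892, 0.0, 0.0]
wrist_force: [0.6, 1.4, 0.7]
opening: 1.0
grasp_force: 0.0
```

Request:
drive_tool:
  increments:
    - [0.0854,[-0.032,0.011,0.003],8]
    - [0.0854,[-0.065,0.022,0.006],16]
    - [0.0854,[-0.098,0.032,0.009],24]
    - [0.0854,[-0.13,0.043,0.012],32]
    - [0.0854,[-0.163,0.054,0.015],40]

```text
clock: 2.35
tcp_pos: [0.4085, 0.3357, 0.2204]
eef_rot: [0.73, 0.684, 0.0, -0.0]
wrist_force: [-0.4, 1.2, -0.3]
opening: 1.002
grasp_force: 0.0
```

```bash
python3 - <<'E'
from h import *
plan([])
im,K,R,t=cam("wrist")
print("cam",(-R.T@t).round(3))
ds=silhouettes("wrist","long_box")
im=im.copy()
for d in ds[:1]:
    m=filled(d["mask"]);print(d["conf"],m.sum(),d["rect"])
    p,e=fit([(m,K,R,t)],.056,.096,(.406,.335,-.08,.105));print(p,np.degrees(p[2]),e)
    cv2.drawContours(im,cv2.findContours(m.astype(np.uint8),0,2)[0],-1,(0,0,255),1)
    cv2.drawContours(im,cv2.findContours((hullmask(p[0],p[1],p[2],.056,.096,0,p[3],K,R,t)>.5).astype(np.uint8),0,2)[0],-1,(0,255,0),1)
cv2.imwrite("pics/w1.png",im[:,:,::-1])
E
```

```text
t 2.35 tcp [0.4085 0.3357 0.2204] yaw -3.7 q7 -0.67 open 0.086 F [-0.4  1.2 -0.3] grip 0
cam [0.413 0.41  0.343]
0.61 9230.0 [0.4861, 0.4865, 0.1492, 0.3385]
[ 0.4052  0.3359 -0.0697  0.1027] -3.9935158320618376 0.012
```

View pics/w1.png

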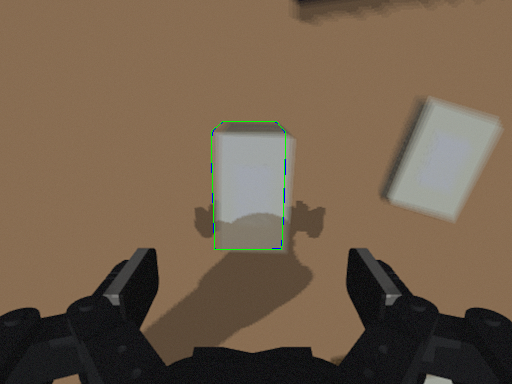

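The wrist view shows the long box centred at about (250,187) between the fingers; the mask clips 4 px of its right side (about 1 mm). Descend and grip.

Request:
drive_tool:
  increments:
    - [0.0854,[0.0,-0.002,0.025],0]
    - [0.0854,[0.0,-0.002,0.055],0]
    - [0.0854,[0.0,-0.002,0.085],0]
    - [0.0854,[0.0,-0.002,0.115],0]
    - [0.0854,[0.0,-0.002,0.135],0]
  force: 60

```text
clock: 2.95
tcp_pos: [0.404, 0.3364, 0.0832]
eef_rot: [0.727, 0.686, -0.001, -0.0]
wrist_force: [-0.6, -0.2, -0.6]
opening: 1.0
grasp_force: 0.0
```

Request:
drive_tool:
  increments:
    - [0.05,[0,0,0],0]
    - [0.05,[0,0,0],0]
    - [0.05,[0,0,0],0]
    - [0.05,[0,0,0],0]
    - [0.05,[0,0,0],0]
  force: 60

```text
clock: 3.45
tcp_pos: [0.4061, 0.3372, 0.0864]
eef_rot: [0.728, 0.686, 0.001, -0.0]
wrist_force: [0.2, 0.6, 1.3]
opening: 0.648
grasp_force: 64.7
```

Request:
drive_tool:
  increments:
    - [0.05,[0,0,0],0]
    - [0.05,[0,0,-0.01],0]
    - [0.05,[0,0,-0.03],0]
    - [0.05,[0,0,-0.06],0]
    - [0.05,[0,0,-0.1],0]

```text
clock: 3.95
tcp_pos: [0.404, 0.3351, 0.1848]
eef_rot: [0.728, 0.686, -0.003, 0.0]
wrist_force: [1.2, 1.0, -2.1]
opening: 0.646
grasp_force: 64.4
```

```bash
python3 - <<'E'
from h import *
c,th=np.array([.594,-.0085]),np.radians(10)
Rz=np.array([[np.cos(th),-np.sin(th)],[np.sin(th),np.cos(th)]])
g=c+Rz@[-.034,.034];print(g)
h=c+Rz@[-.034,.16];print(h)
plan([(h[0],h[1],.24,10)])
E
```

```text
[0.5546125  0.01907943]
[0.53273283 0.1431652 ]
t 3.95 tcp [0.404  0.3351 0.1848] yaw -3.4 q7 -0.66 open 0.055 F [ 1.2  1.  -2.1] grip 64
  shift mm [-184.   139.9  -55.2] turn -13.4
```

Long box held (opening 55 mm). Carry it across above the carton to the −y side, where the wrist camera sees the carton unobstructed.

```bash
python3 -c "
from h import *
plan([(.616,-.13,.27,10)])"
```

```text
t 3.95 tcp [0.404  0.3351 0.1848] yaw -3.4 q7 -0.66 open 0.055 F [ 1.2  1.  -2.1] grip 64
  shift mm [-150.6   79.8  -28.4] turn -4.5
  shift mm [-156.3   67.8  -28.4] turn -4.5
  shift mm [-161.1   55.4  -28.4] turn -4.5
```

Request:
drive_tool:
  increments:
    - [0.05,[-0.015,0.008,-0.015],0]
    - [0.05,[-0.04,0.021,-0.03],-1]
    - [0.05,[-0.075,0.04,-0.045],-2]
    - [0.05,[-0.113,0.06,-0.06],-3]
    - [0.05,[-0.15,0.08,-0.07],-4.5]

```text
clock: 4.45
tcp_pos: [0.4771, 0.1803, 0.2568]
eef_rot: [0.7, 0.714, 0.001, 0.0]
wrist_force: [1.1, -0.5, -2.3]
opening: 0.651
grasp_force: 64.7
```

Request:
drive_tool:
  increments:
    - [0.05,[-0.031,0.014,-0.004],-1]
    - [0.05,[-0.062,0.027,-0.008],-2]
    - [0.05,[-0.094,0.041,-0.012],-3]
    - [0.05,[-0.125,0.054,-0.016],-4]
    - [0.05,[-0.156,0.068,-0.016],-4.5]

```text
clock: 4.95
tcp_pos: [0.5478, 0.0259, 0.2722]
eef_rot: [0.672, 0.741, 0.0, 0.0]
wrist_force: [0.4, 0.5, -2.8]
opening: 0.649
grasp_force: 64.7
```

Request:
drive_tool:
  increments:
    - [0.05,[-0.04,0.014,0],-1.5]
    - [0.05,[-0.08,0.027,0],-3]
    - [0.05,[-0.12,0.041,0],-4.5]
    - [0.05,[-0.15,0.052,0],-4.5]
    - [0.05,[-0.161,0.055,0],-4.5]

```text
clock: 5.45
tcp_pos: [0.6176, -0.1329, 0.2709]
eef_rot: [0.645, 0.765, -0.002, 0.001]
wrist_force: [-1.1, -0.7, -3.6]
opening: 0.65
grasp_force: 64.4
```

Request:
drive_tool:
  increments:
    - [0.05,[0,0,0],0]
    - [0.05,[0,0,0],0]
    - [0.05,[0,0,0],0]
    - [0.05,[0,0,0],0]
    - [0.05,[0,0,0],0]

```text
clock: 5.95
tcp_pos: [0.618, -0.126, 0.2716]
eef_rot: [0.641, 0.767, 0.0, -0.0]
wrist_force: [-0.4, 0.1, -3.7]
opening: 0.647
grasp_force: 64.4
```

```bash
python3 - <<'E'
from h import *
plan([])
im,K,R,t=cam("wrist");im=im.copy();np.savez("w2.npz",im=im,K=K,R=R,t=t)
print("cam",(-R.T@t).round(3))
for l,c in(("carton",(255,0,0)),("packed_box",(0,255,0)),("long_box",(0,0,255))):
    for d in silhouettes("wrist",l)[:1]:
        print(l,d["conf"],d["rect"]);cv2.drawContours(im,cv2.findContours(d["mask"].astype(np.uint8),0,2)[0],-1,c,1)
# projected carton guess (rim inner)
th=.17;Rz=Ro.from_euler("z",th).as_matrix()
P=np.array([[-.0775,-.093,.045],[.0775,-.093,.045],[.0775,.093,.045],[-.0775,.093,.045]])@Rz.T+[.594,-.0085,0]
print(proj(P,K,R,t).round())
cv2.imwrite("pics/w2.png",cv2.resize(im,(800,600))[:,:,::-1])
E
```

```text
t 5.95 tcp [ 0.618  -0.126   0.2716] yaw 10.2 q7 0.55 open 0.055 F [-0.4  0.1 -3.7] grip 64
cam [ 0.605 -0.053  0.394]
carton 0.74 [0.4868, 0.1863, 0.3377, 0.3706]
packed_box 0.66 [0.5768, 0.1719, 0.1332, 0.3344]
long_box 0.71 [0.4927, 0.6454, 0.3178, 0.5633]
[[177. 140.]
 [320. 141.]
 [335. -64.]
 [165. -65.]]
```

View pics/w2.png

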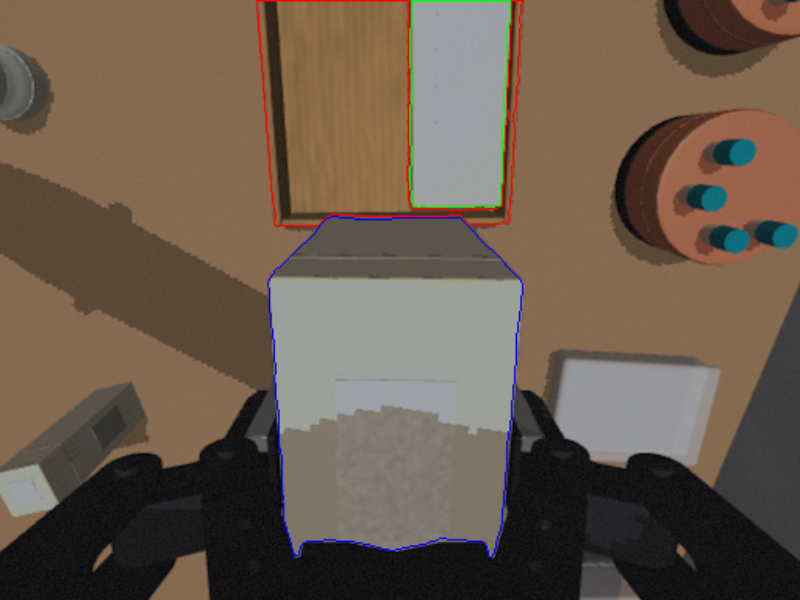

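The carton's near (−y) rim runs from (275,226) to (510,223), low box's near end from (412,207) to (501,208), walls almost vertical in the picture; the held box is upright and square in the fingers.

```bash
cat > m.py <<'E'
from h import *
d=np.load("w2.npz");v=(d["K"],d["R"],d["t"])
a=np.array([(275,226),(510,223),(257,2),(522,2),(412,207),(501,208),(411,3),(511,3)])
X=onz((a+.5)/1.5625-.5,.045,*v)[:,:2]
print(X.round(4))
f=lambda p,q:np.degrees(np.arctan2(*(X[q]-X[p])[::-1]))
print("rim x-dir",f(0,1),"walls",f(0,2)-90,f(1,3)-90,"packed",f(4,5),f(4,6)-90,f(5,7)-90, "len",np.linalg.norm(X[1]-X[0]),np.linalg.norm(X[5]-X[4]))
th=np.radians(9.8);Rz=np.array([[np.cos(th),-np.sin(th)],[np.sin(th),np.cos(th)]])
print("carton frame (th 9.8) of pts rel. near rim mid", ((X-(X[0]+X[1])/2)@Rz).round(4))
c=(X[0]+X[1])/2+Rz@[0,.098];print("centre",c)
# held box top in view: near-camera top edge corners at z top
s=sense();print(s["tcp_pos"])
E
python3 m.py
```

```text
[[ 0.5328 -0.1187]
 [ 0.6928 -0.0878]
 [ 0.5069  0.0165]
 [ 0.6671  0.0453]
 [ 0.6239 -0.0891]
 [ 0.6842 -0.0789]
 [ 0.6001  0.0327]
 [ 0.6606  0.0436]]
rim x-dir 10.923653523621672 walls 10.857376676908103 10.917028384030019 packed 9.5562590470644 11.07284732938237 10.911552172580514 len 0.162925959805446 0.061129278808363434
carton frame (th 9.8) of pts rel. near rim mid [[-0.0814 -0.0016]
 [ 0.0814  0.0016]
 [-0.084   0.136 ]
 [ 0.0788  0.1371]
 [ 0.0134  0.0121]
 [ 0.0745  0.0118]
 [ 0.0106  0.1361]
 [ 0.0721  0.1366]]
centre [ 0.59614373 -0.00670195]
[ 0.61799879 -0.12717669  0.2714134 ]
```

```bash
python3 -c "
from h import *
plan([(.5693,-.0464,.20,10.9),(.5693,-.0464,.097,10.9)])"
```

```text
t 6.15 tcp [ 0.618  -0.1272  0.2714] yaw 10.1 q7 0.55 open 0.055 F [ 0.6 -0.1 -1.8] grip 64
  shift mm [ 88.1 -33.7  71.4] turn -0.8
  shift mm [  0.   0. 103.] turn -0.0
```

Request:
drive_tool:
  increments:
    - [0.05,[0.022,-0.008,0.01],0]
    - [0.05,[0.052,-0.02,0.025],-0.5]
    - [0.05,[0.075,-0.029,0.045],-0.8]
    - [0.05,[0.088,-0.034,0.062],-0.8]
    - [0.05,[0.088,-0.034,0.072],-0.8]

```text
clock: 6.65
tcp_pos: [0.5676, -0.0433, 0.1978]
eef_rot: [0.635, 0.773, 0.0, -0.002]
wrist_force: [0.4, -0.3, -3.9]
opening: 0.649
grasp_force: 64.5
```

Request:
drive_tool:
  increments:
    - [0.05,[0,0,0],0]
    - [0.05,[0,0,0.012],0]
    - [0.05,[0,0,0.025],0]
    - [0.05,[0,0,0.038],0]
    - [0.05,[0,0,0.05],0]

```text
clock: 7.15
tcp_pos: [0.5689, -0.0474, 0.1479]
eef_rot: [0.637, 0.771, -0.0, -0.0]
wrist_force: [-0.7, -0.8, -1.6]
opening: 0.648
grasp_force: 64.6
```

```bash
python3 -c "
from h import *
plan([(.5693,-.0464,.097,10.9)])
im,K,R,t=cam('wrist');cv2.imwrite('pics/w3.png',im[:,:,::-1])"
```

```text
t 7.15 tcp [ 0.5689 -0.0474  0.1479] yaw 10.9 q7 0.47 open 0.055 F [-0.7 -0.8 -1.6] grip 65
  shift mm [ 0.9  0.6 50.9] turn -0.0
```

View pics/w3.png

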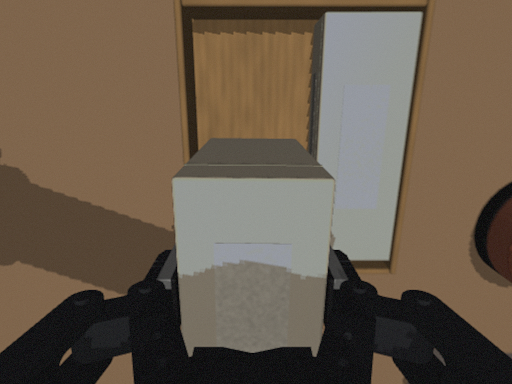

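The held box hangs centred over the strip (bottom edge about columns 207–303 between wall 190 and low box 316). Lower slowly.

Request:
drive_tool:
  increments:
    - [0.05,[0,0,0.011],0]
    - [0.05,[0,0,0.022],0]
    - [0.05,[0,0,0.033],0]
    - [0.05,[0,0,0.043],0]
    - [0.05,[0,0,0.051],0]

```text
clock: 7.7
tcp_pos: [0.5688, -0.0467, 0.0972]
eef_rot: [0.637, 0.771, -0.0, -0.0]
wrist_force: [0.2, 0.5, -2.0]
opening: 0.648
grasp_force: 64.5
```

Request:
drive_tool:
  increments:
    - [0.05,[0,0,0.001],0]
    - [0.05,[0,0,0.002],0]
    - [0.05,[0,0,0.003],0]
    - [0.05,[0,0,0.004],0]
    - [0.05,[0,0,0.004],0]

```text
clock: 8.2
tcp_pos: [0.5693, -0.0468, 0.0945]
eef_rot: [0.637, 0.771, 0.0, 0.0]
wrist_force: [-1.0, 0.2, -2.4]
opening: 0.646
grasp_force: 64.5
```

Request:
drive_tool:
  increments:
    - [0.05,[0,0,0.001],0]
    - [0.05,[0,0,0.002],0]
    - [0.05,[0,0,0.003],0]
    - [0.05,[0,0,0.003],0]
    - [0.05,[0,0,0.003],0]

```text
clock: 8.7
tcp_pos: [0.5692, -0.0468, 0.0913]
eef_rot: [0.637, 0.771, 0.0, 0.0]
wrist_force: [-0.2, -0.6, -2.4]
opening: 0.648
grasp_force: 64.7
```

Request:
drive_tool:
  increments:
    - [0.05,[0,0,0.0005],0]
    - [0.05,[0,0,0.001],0]
    - [0.05,[0,0,0.0015],0]
    - [0.05,[0,0,0.002],0]
    - [0.05,[0,0,0.002],0]

```text
clock: 9.2
tcp_pos: [0.5692, -0.0469, 0.0913]
eef_rot: [0.637, 0.771, 0.0, -0.0]
wrist_force: [-4.0, 1.5, 10.4]
opening: 0.649
grasp_force: 66.0
```

Contact with the floor (+13 N). Release, then rise and head for the square box.

Request:
drive_tool:
  increments:
    - [0.0854,[0,0,0],0]
    - [0.0854,[0,0,0],0]
    - [0.0854,[0,0,0],0]
    - [0.0854,[0,0,0],0]
    - [0.0854,[0,0,0],0]

```text
clock: 9.7
tcp_pos: [0.5691, -0.0468, 0.0891]
eef_rot: [0.637, 0.771, -0.0, -0.0]
wrist_force: [-0.1, 0.3, 0.9]
opening: 1.003
grasp_force: 0.0
```

Request:
drive_tool:
  increments:
    - [0.0854,[0,0,-0.02],0]
    - [0.0854,[0,0,-0.05],0]
    - [0.0854,[0,0,-0.09],0]
    - [0.0854,[0,0,-0.13],0]
    - [0.0854,[0,0,-0.15],0]

```text
clock: 10.2
tcp_pos: [0.5708, -0.0475, 0.2433]
eef_rot: [0.637, 0.771, 0.002, 0.003]
wrist_force: [0.6, -0.4, -0.1]
opening: 0.997
grasp_force: 0.0
```

```bash
python3 - <<'E'
from h import *
plan([(.617,-.347,.21,-6.3)])
V={n:cam(n) for n in("scene","top")}
for n in V:
    ds=silhouettes(n,"long_box");K,R,t=V[n][1:]
    if ds: 
        m=filled(ds[0]["mask"]);print(n,ds[0]["conf"],ds[0]["rect"],proj([.569,-.047,.058],K,R,t)/[512,384])
E
```

```text
t 10.20 tcp [ 0.5708 -0.0475  0.2433] yaw 10.9 q7 0.43 open 0.085 F [ 0.6 -0.4 -0.1] grip 0
  shift mm [-151.4   -5.6   16.7] turn 8.6
  shift mm [-150.6   17.1   16.7] turn 8.6
scene 0.62 [0.487, 0.5159, 0.0854, 0.15] [[0.48515173 0.51850381]]
top 0.62 [0.5706, 0.4488, 0.0127, 0.0372] [[0.53338723 0.43237138]]
```

Request:
drive_tool:
  increments:
    - [0.0854,[-0.03,-0.001,0],1.5]
    - [0.0854,[-0.06,-0.002,0.002],3]
    - [0.0854,[-0.09,-0.004,0.006],5]
    - [0.0854,[-0.12,-0.005,0.012],7]
    - [0.0854,[-0.15,-0.006,0.017],8.5]

```text
clock: 10.9
tcp_pos: [0.5906, -0.1958, 0.2195]
eef_rot: [0.693, 0.721, -0.001, -0.002]
wrist_force: [-0.3, -0.4, -0.7]
opening: 0.999
grasp_force: 0.0
```

Request:
drive_tool:
  increments:
    - [0.0854,[-0.04,0.004,0.004],2]
    - [0.0854,[-0.08,0.009,0.008],4]
    - [0.0854,[-0.12,0.013,0.012],6]
    - [0.0854,[-0.15,0.017,0.017],8.5]
    - [0.0854,[-0.15,0.017,0.017],8.5]

```text
clock: 11.4
tcp_pos: [0.6109, -0.3505, 0.2006]
eef_rot: [0.747, 0.665, -0.004, -0.002]
wrist_force: [0.4, -1.2, 0.4]
opening: 0.999
grasp_force: 0.0
```

```bash
python3 - <<'E'
from h import *
im,K,R,t=cam("wrist");im=im.copy()
d=silhouettes("wrist","square_box")[0];m=filled(d["mask"]);print(d["conf"])
p,e=fit([(m,K,R,t)],.056,.056,(.617,-.347,-.11,.088));print(p,np.degrees(p[2]),e)
cv2.drawContours(im,cv2.findContours((hullmask(p[0],p[1],p[2],.056,.056,0,p[3],K,R,t)>.5).astype(np.uint8),0,2)[0],-1,(0,255,0),1)
cv2.imwrite("pics/w4.png",im[:,:,::-1])
plan([(p[0],p[1],.066,np.degrees(p[2]))])
E
```

```text
0.84
[ 0.6168 -0.3469 -0.1174  0.0867] -6.726524514835865 0.019
t 11.50 tcp [ 0.6136 -0.3446  0.2024] yaw -6.2 q7 0.63 open 0.085 F [-0.1  0.6  0.2] grip 0
  shift mm [ -2.    3.4 136.4] turn 0.5
```

View pics/w4.png

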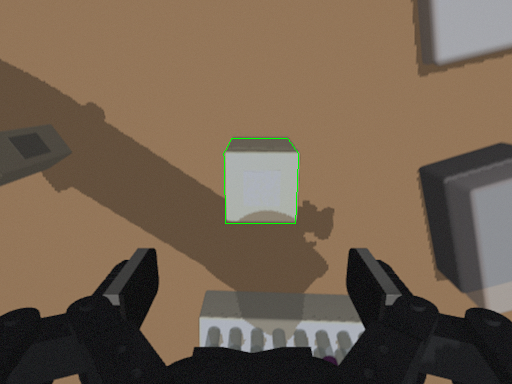

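The square box sits at about (261,185), fit outline matches; the tube rack below it is clear of the fingers. Descend and grip.

Request:
drive_tool:
  increments:
    - [0.0854,[-0.002,0.0035,0.025],0.5]
    - [0.0854,[-0.002,0.0035,0.055],0.5]
    - [0.0854,[-0.002,0.0035,0.085],0.5]
    - [0.0854,[-0.002,0.0035,0.115],0.5]
    - [0.0854,[-0.002,0.0035,0.136],0.5]

```text
clock: 12.0
tcp_pos: [0.618, -0.3426, 0.0662]
eef_rot: [0.746, 0.666, 0.001, -0.003]
wrist_force: [-0.1, -0.4, -0.9]
opening: 0.999
grasp_force: 0.0
```

Request:
drive_tool:
  increments:
    - [0.05,[0,0,0],0]
    - [0.05,[0,0,0],0]
    - [0.05,[0,0,0],0]
    - [0.05,[0,0,0],0]
    - [0.05,[0,0,0],0]
  force: 60

```text
clock: 12.5
tcp_pos: [0.6186, -0.3468, 0.0701]
eef_rot: [0.747, 0.665, 0.0, 0.001]
wrist_force: [-0.3, 0.1, -0.8]
opening: 0.648
grasp_force: 64.4
```

Request:
drive_tool:
  increments:
    - [0.05,[0,0,0],0]
    - [0.05,[0,0,-0.02],0]
    - [0.05,[0,0,-0.06],0]
    - [0.05,[0,0,-0.11],0]
    - [0.05,[0,0,-0.16],0]

```text
clock: 13.0
tcp_pos: [0.6176, -0.3465, 0.2303]
eef_rot: [0.747, 0.665, -0.0, -0.001]
wrist_force: [0.9, -0.6, -3.1]
opening: 0.65
grasp_force: 64.3
```

```bash
python3 - <<'E'
from h import *
th=np.radians(10.9);Rz=np.array([[np.cos(th),-np.sin(th)],[np.sin(th),np.cos(th)]])
g=np.array([.5943,-.007])+Rz@[-.032,.055];print(g)
plan([(*g,.26,10.9),(*g,.16,10.9)])
E
```

```text
[0.55247707 0.04095668]
t 13.00 tcp [ 0.6176 -0.3465  0.2303] yaw -6.6 q7 0.61 open 0.056 F [ 0.9 -0.6 -3.1] grip 64
  shift mm [188.7 -54.7 -14.8] turn -8.8
  shift mm [194.8 -25.3 -14.8] turn -8.8
  shift mm [  0.   0. 100.] turn -0.0
```

Request:
drive_tool:
  increments:
    - [0.05,[0.02,-0.006,-0.01],-1]
    - [0.05,[0.06,-0.017,-0.02],-3]
    - [0.05,[0.104,-0.03,-0.025],-5]
    - [0.05,[0.148,-0.043,-0.025],-7]
    - [0.05,[0.189,-0.055,-0.025],-8.8]

```text
clock: 13.5
tcp_pos: [0.5847, -0.1505, 0.2545]
eef_rot: [0.693, 0.721, 0.001, -0.0]
wrist_force: [1.3, 0.7, -3.4]
opening: 0.649
grasp_force: 64.7
```

Request:
drive_tool:
  increments:
    - [0.05,[0.042,-0.005,0],-2]
    - [0.05,[0.084,-0.011,0],-4]
    - [0.05,[0.126,-0.016,0],-6]
    - [0.05,[0.165,-0.021,0],-8]
    - [0.05,[0.195,-0.025,0],-8.8]

```text
clock: 14.0
tcp_pos: [0.5519, 0.0445, 0.2544]
eef_rot: [0.635, 0.773, 0.001, -0.001]
wrist_force: [0.2, -0.0, -2.9]
opening: 0.65
grasp_force: 64.7
```

Request:
drive_tool:
  increments:
    - [0.05,[0,0,0],0]
    - [0.05,[0,0,0.01],0]
    - [0.05,[0,0,0.03],0]
    - [0.05,[0,0,0.055],0]
    - [0.05,[0,0,0.07],0]

```text
clock: 14.5
tcp_pos: [0.5514, 0.0386, 0.1819]
eef_rot: [0.638, 0.77, -0.002, -0.001]
wrist_force: [0.4, -0.7, -3.5]
opening: 0.646
grasp_force: 64.6
```

```bash
python3 - <<'E'
from h import *
plan([(.5525,.041,.13,10.9),(.5525,.041,.078,10.9)])
im,K,R,t=cam("wrist");a,K2,R2,t2=cam("top")
b=cv2.resize(a[100:220,180:340],(512,384));cv2.imwrite("pics/w5.png",cv2.resize(np.hstack([im,b]),(800,300))[:,:,::-1])
E
```

```text
t 14.50 tcp [0.5514 0.0386 0.1819] yaw 10.8 q7 0.28 open 0.055 F [ 0.4 -0.7 -3.5] grip 65
  shift mm [ 2.1  1.5 51.9] turn -0.1
  shift mm [ 0.  0. 52.] turn -0.0
```

View pics/w5.png

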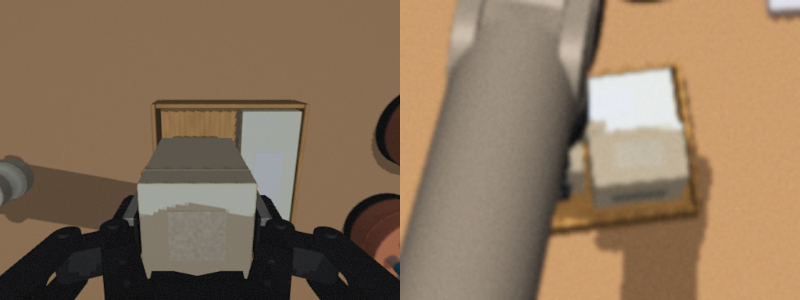

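The box hangs centred over the remaining space (bottom centre column ≈199; strip 157–240 in the left half), far wall at row 105 clear. Lower.

Request:
drive_tool:
  increments:
    - [0.05,[0.001,0.001,0.015],0]
    - [0.05,[0.001,0.001,0.03],0]
    - [0.05,[0.001,0.001,0.045],0]
    - [0.05,[0.001,0.001,0.057],0]
    - [0.05,[0.001,0.001,0.065],0]

```text
clock: 15.1
tcp_pos: [0.5536, 0.0413, 0.1189]
eef_rot: [0.637, 0.771, -0.0, 0.0]
wrist_force: [-0.6, 0.9, -3.5]
opening: 0.647
grasp_force: 64.7
```

Request:
drive_tool:
  increments:
    - [0.05,[0,0,0.009],0]
    - [0.05,[0,0,0.018],0]
    - [0.05,[0,0,0.027],0]
    - [0.05,[0,0,0.033],0]
    - [0.05,[0,0,0.036],0]

```text
clock: 15.6
tcp_pos: [0.5532, 0.0424, 0.0825]
eef_rot: [0.636, 0.772, -0.0, -0.0]
wrist_force: [-0.5, -0.4, -3.6]
opening: 0.649
grasp_force: 64.7
```

Request:
drive_tool:
  increments:
    - [0.05,[0,0,0.0015],0]
    - [0.05,[0,0,0.003],0]
    - [0.05,[0,0,0.0045],0]
    - [0.05,[0,0,0.006],0]
    - [0.05,[0,0,0.006],0]

```text
clock: 16.1
tcp_pos: [0.5534, 0.0424, 0.0772]
eef_rot: [0.636, 0.772, -0.0, -0.0]
wrist_force: [0.6, -0.5, -2.9]
opening: 0.645
grasp_force: 64.7
```

Request:
drive_tool:
  increments:
    - [0.05,[0,0,0.0005],0]
    - [0.05,[0,0,0.001],0]
    - [0.05,[0,0,0.0015],0]
    - [0.05,[0,0,0.002],0]
    - [0.05,[0,0,0.002],0]

```text
clock: 16.6
tcp_pos: [0.5535, 0.0424, 0.0752]
eef_rot: [0.636, 0.772, -0.0, -0.0]
wrist_force: [-0.1, 1.2, -4.0]
opening: 0.649
grasp_force: 64.7
```

Request:
drive_tool:
  increments:
    - [0.05,[0,0,0.0005],0]
    - [0.05,[0,0,0.001],0]
    - [0.05,[0,0,0.0015],0]
    - [0.05,[0,0,0.002],0]
    - [0.05,[0,0,0.002],0]

```text
clock: 17.1
tcp_pos: [0.5536, 0.0423, 0.075]
eef_rot: [0.636, 0.772, 0.0, -0.0]
wrist_force: [-4.5, -0.1, 7.5]
opening: 0.644
grasp_force: 66.2
```

Request:
drive_tool:
  increments:
    - [0.0854,[0,0,0],0]
    - [0.0854,[0,0,0],0]
    - [0.0854,[0,0,0],0]
    - [0.0854,[0,0,0],0]
    - [0.0854,[0,0,0],0]

```text
clock: 17.6
tcp_pos: [0.5535, 0.0424, 0.0732]
eef_rot: [0.636, 0.772, -0.0, 0.0]
wrist_force: [-0.6, -0.2, -0.7]
opening: 1.003
grasp_force: 0.0
```

Request:
drive_tool:
  increments:
    - [0.0854,[0,0,-0.02],0]
    - [0.0854,[0,0,-0.05],0]
    - [0.0854,[0,0,-0.09],0]
    - [0.0854,[0,0,-0.13],0]
    - [0.0854,[0,0,-0.17],0]

```text
clock: 18.1
tcp_pos: [0.5532, 0.0422, 0.2448]
eef_rot: [0.636, 0.772, -0.0, -0.0]
wrist_force: [0.1, 0.5, 0.2]
opening: 1.0
grasp_force: 0.0
```

Request:
drive_tool:
  increments:
    - [0.0854,[0.03,-0.01,0],0]
    - [0.0854,[0.07,-0.03,0],0]
    - [0.0854,[0.11,-0.05,0],0]
    - [0.0854,[0.14,-0.06,0],0]
    - [0.0854,[0.14,-0.06,0],0]

```text
clock: 18.6
tcp_pos: [0.4647, 0.1745, 0.243]
eef_rot: [0.632, 0.775, 0.001, -0.002]
wrist_force: [0.1, 0.6, 0.2]
opening: 0.999
grasp_force: 0.0
```

```bash
python3 - <<'E'
from h import *
plan([])
a=cam("scene")[0];b=cam("top")[0]
x=np.hstack([cv2.resize(a[140:275,180:360],(400,300)),cv2.resize(b[100:220,180:340],(400,300))])
cv2.imwrite("pics/end.png",x[:,:,::-1])
E
```

```text
t 18.60 tcp [0.4647 0.1745 0.243 ] yaw 11.6 q7 -0.08 open 0.085 F [0.1 0.6 0.2] grip 0
```

View pics/end.png

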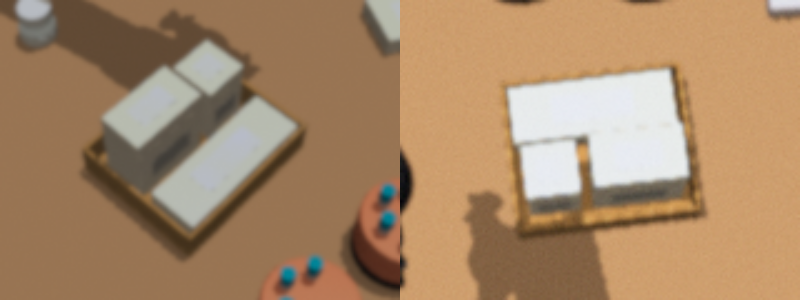

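All three boxes stand upright in the carton: long at (150,125), square at (210,80) and low box at (228,160) in the left view. The arm is clear of them.

```bash
python3 -c "
from cell import *
print(close_job())"
```

```text
the job is handed in; nothing more can be done
None
```

The oblong and square boxes were lowered gently into the carton beside the low box, all three look upright in the final pictures, the arm is clear, and the job was handed in at about 19 s; no verdict was returned.

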